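# Snap the sprung dust cap into a gearbox collar

## Robot

A 6-joint arm with a two-finger parallel gripper is mounted at the origin on the work surface. World frame = base frame: x ahead of the robot, y to its left, z up, the work surface at z = 0. Lengths are in m, angles in rad, forces in N, time in s.
With the tool pointing down it reaches from about 0.275 to 0.875 m from the base axis. Payload 12.5 kg.
Tool frame: the origin (TCP) lies on the centre line of the jaws, within the pads' length; the fingertips stand r.finger_overhang ahead of it and the grasp point (between the pads) lies 3 mm ahead of it (r.finger_overhang is the distance from the TCP to the fingertips, in m); z points along the fingers, y is the line along which they close (so a half turn about z gives the same grasp; the last joint's range is limited). The gripper opens to 85 mm and grips with 20 to 120 N. Pads are 22 mm wide; open, the fingers measure 114 mm over their backs; the gripper's body (76 mm by 85 mm) begins 54 mm behind the grasp point. The pads swing forward as they close: fully open they stand 13 mm farther back than shut.
Start: joints at [-1.322, 0.351, 1.652, -0, 1.139, -0.085], TCP at [0.18, -0.52, 0.253] pointing down, gripper open.
Joint ranges: [-2.75, 2.75], [-0.79, 2.1], [0.01, 2.65], [-1.57, 4.71], [0.07, 3.14], [-2.87, 2.87]. Speed limits (rad/s): [2.22, 2.22, 2.79, 3.14, 3.14, 3.14].

## Interface

Orientations are given as a unit quaternion [x, y, z, w].
In Python, from cell import r, optics gives the robot as it stands. The module is installed in compiled form; this text tells all that it offers. Calls block until the motion is done:
- r.move_to(position, orientation): joint-space move of the TCP to a pose.
- r.move_linear(position, rot=None, vel=0.15): straight line of the TCP; rot=None keeps the orientation; vel is the mean speed in m/s.
- r.set_joints(angles): joint-space move.
- r.set_gripper(opening, squeeze=None): opening from 0.0 (shut) to 1.0 (fully open); squeeze is the grip in N (None keeps the last); returns when the fingers have stopped.
- r.sleep(seconds).
- r.inverse_kinematics(position, orientation): joint angles nearest the present ones, or None.
- optics.get_image(name): name is "side" or "top"; returns a dict with "pixels" (400x640x3 uint8, red, green, blue), "depth" (400x640 float32, m along the optical axis (not along the pixel's ray), 0 where there is no reading), "fx", "fy", "cx", "cy" (pixels), "camera_from_world" (4x4, takes a point from world to camera coordinates). Camera axes: x right, y down, z forward; pixel columns grow to the right and rows downward; lengths in m; the calibration is good to about 2 mm. A picture is of the moment at which its call begins.
A pose or a line that the arm cannot do raises r.PlanningError and nothing moves.
- r.hand_in(): hands the job in; it is judged then, once.
Readings, each from a call of its own:
- r.current_t(): time.
- r.current_q(): joint angles.
- r.current_qvel(): joint speeds.
- r.current_effort(): joint torques, N m.
- r.current_tool_pos(): TCP position.
- r.current_ee_rot(): TCP orientation.
- r.current_contact_force(): force on the tool from outside, world axes, zero at the start.
- r.current_torque(): the same for the moment, N m.
- r.current_opening(): opening from 0.0 (shut) to 1.0 (fully open).
- r.current_finger_force(): force on a finger pad.
Only numpy, scipy, OpenCV 4.12 (cv2) and the standard library are available. Lean on these libraries where they do the work, as an engineer would, in place of code of your own. Each camera call takes 0.05 s, during which the arm holds its last target. There are 200 camera calls.

## Task

Pinch the two grip tabs of the black dust cap together, fit its plug into the steel collar on the gearbox housing, press it gently down against the sprung plate until the flange meets the rim, and let the tabs spring out so that the catches lock fully under the lip and the cap stays down by itself. Do not force it, and leave the other things on the bench where they are.

Things in the scene. Friction and masses are not known exactly. Their poses are not given: they have to be found in the camera images.
- cap_mid (a point): Centre (half-way up) of the loose black sprung dust cap, 63 mm tall, about 0.13 kg, upright on the bench. z up. On top stand two grey grip tabs facing each other across the cap's y axis, each 18 mm wide along its x, 6 mm thick, from 3.5 mm to 31.5 mm above this point. Their outer faces are 42 mm apart when free, 32 mm when fully pinched.
- cap: The same cap; origin at the centre of its underside, 31.5 mm below its centre. Plug: 58 mm in diameter, 30 mm deep, foot tapered to 53 mm over 3 mm. Above it a flange 82 mm in diameter, 30 to 35 mm above the underside. Under the flange each tab carries a catch, 3 to 8 mm above the underside, 16 mm wide, reaching 33.5 mm from the axis when free, 28.5 mm when pinched.
- tab_a (a joint): Travel of the grip tab on the cap's +y side towards the cap's axis, m: 0 free (catch out), 0.005 fully pinched (catch in, against a stop). A spring pushes it out with 6 N when free and 10 N when fully pinched.
- tab_b (a joint): The same for the tab on the cap's -y side: 0 free, 0.005 fully pinched.
- housing: Fixed round aluminium gearbox housing, foot 156 mm across, with a spout (up to 44 mm high) reaching 105 mm out along its x. Origin on its axis at the bench. In it stands an upright steel collar, 91 mm across, open at the top. Its mouth is 60.4 mm wide through a lip 20.5 mm thick; beneath the lip the bore widens to 78 mm. Pressing the cap on it with over 25 N damages it.
- port (a point): Point on the housing's vertical axis, 85 mm above the bench. The collar's rim lies an unmeasured 0 to 22 mm above it and stays there. A sprung plate 26 mm below the rim pushes the plug up with 4 N, rising to 6.4 N when the flange meets the rim (hard stop). The catches pass under the lip only with the flange within 1.5 mm of the rim, then hold the cap down.
- blank: Bystander: plain stepped black plug without tabs, 66 mm across at the foot, 20 mm tall; origin at the centre of its underside.
- oil: Bystander: upright white oil bottle, 36 mm across, 110 mm tall; origin at the centre of its underside.
- wrench: Bystander: steel wrench 150 mm long lying along its x.
- oring: Bystander: black rubber ring 44 mm across, 6 mm thick, lying flat.
- fitting: Bystander: brass fitting standing, 20 mm across, 26 mm tall.
- motor: Bystander: steel cylinder (small motor) 44 mm across, 70 mm long, lying along its x.
- bearing: Bystander: steel bearing ring 52 mm across, 14 mm thick, lying flat.
Things that resemble listed ones, but are neither listed nor needed, are in the scene too. Of the things that look like the cap, the middle-sized one is meant.

How it is judged:
On the way, in this order (a step that is already met when the one before it is completed fails the run):
1. the cap is lifted clear of the bench with both tabs pinched (height (world z) of cap_mid above 0.06 m and value of joint each of tab_a, tab_b above 0.0035 m), for 0.1 s.
2. the plug is in the collar's mouth with both tabs still pinched (z of cap_mid in the frame of port below 0.0265 m and horizontal distance between cap_mid and port below 0.004 m and value of joint each of tab_a, tab_b above 0.003 m), for 0.1 s.
At the end, for the whole second after the job is handed in: The cap is locked in the collar: both tabs sprung out to within 1.3 mm of free, the cap's centre less than 27 mm above the port point (only possible with the catches under the lip) and within 4 mm of its axis sideways, tilted under 0.06 rad, at rest (value of joint each of tab_a, tab_b below 0.0013 m and z of cap_mid in the frame of port below 0.027 m and horizontal distance between cap_mid and port below 0.004 m and angle between cap_mid's own z axis and vertical below 0.06 rad and linear speed of cap below 0.01 m/s); the robot touches nothing.
It fails at once if cap and housing pressed together with more than 25 N (contact force between cap and housing above 25 N).
It fails at once if a bystander moved by more than 25 mm (distance of any of blank, oil, wrench, oring, fitting, motor, bearing from where it was at the start of the episode above 0.025 m).
It also fails if it takes over 48 s, if anything falls off the work surface, if the arm or the gripper's body presses on something with over 40 N, if the wrist force passes 120 N, or if a joint passes its speed limit or range.

## Working session

There is one attempt and no reset: what is moved stays moved. The work goes in short steps, each a Python script; the robot and the scene stay as the last script left them, time stands still between calls to the robot, and variables do not carry over. Pictures are saved under pics/ and viewed, at most 10 in all, crops included, and the job is handed in when it is done.

```bash
mkdir -p pics
python3 - <<'E'
from cell import r, optics
import cv2,numpy as np
for n in ["top","side"]:
    d=optics.get_image(n); cv2.imwrite(f"pics/{n}0.png",d["pixels"][:,:,::-1])
    np.savez(f"{n}0.npz",**d)
    T=np.linalg.inv(d["camera_from_world"]); print(n,T.round(3).tolist(),d["fx"],d["cx"],d["cy"],(d["depth"]>0).mean())
print(r.finger_overhang,r.current_t(),r.current_ee_rot(),r.current_opening())
E
```

```text
top [[0.023, -0.99, 0.139, 0.434], [-1.0, -0.025, -0.01, -0.051], [0.013, -0.139, -0.99, 0.762], [0.0, 0.0, 0.0, 1.0]] 378.4823208055749 328.0661449105789 199.19229439129725 0.99571875
side [[-0.989, -0.074, 0.126, 0.43], [-0.145, 0.6, -0.787, 0.605], [-0.017, -0.797, -0.604, 0.587], [0.0, 0.0, 0.0, 1.0]] 420.79236172494126 316.17622246161835 202.36983377157952 0.9961171875
0.022 0.1 [ 9.86104357e-01  1.66126222e-01 -3.56596929e-05 -5.23562564e-04] 0.9989520284717057
```

View pics/top0.png

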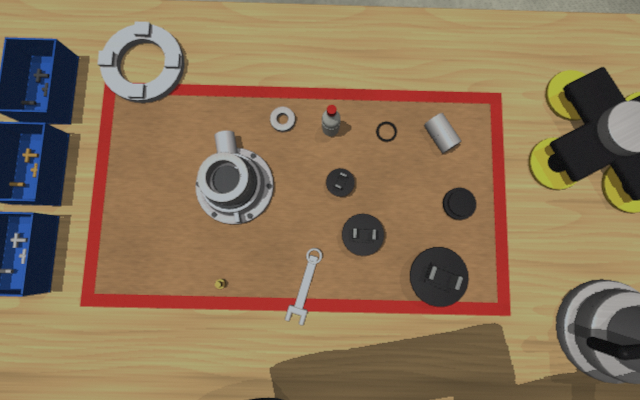

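View pics/side0.png

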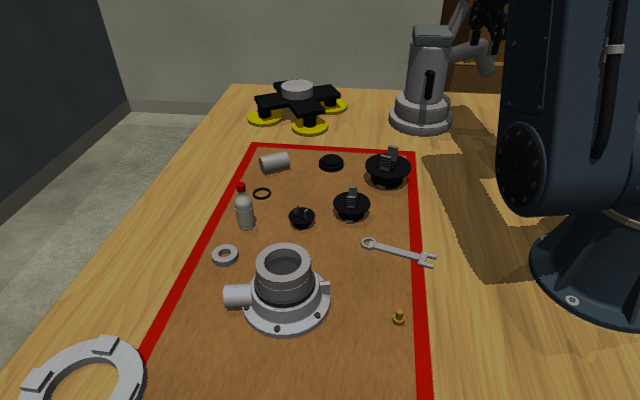

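Top view: the middle-sized cap is at about (363,235), with its tabs at (355,233) and (374,234). The collar rim is at about (229,178). In the side view the cap is at (352,206) and the collar at (283,262). I'll measure them from depth.

```bash
cat > h.py <<'E'
import numpy as np,cv2
def cloud(d):
    z=np.asarray(d["depth"],float); v,u=np.mgrid[:400,:640]
    P=np.stack([(u-d["cx"])/d["fx"]*z,(v-d["cy"])/d["fy"]*z,z,np.ones_like(z)],-1)
    return (P@np.linalg.inv(d["camera_from_world"]).T)[...,:3]
def near(C,c,rad,z0,z1):
    P=C.reshape(-1,3); return P[(np.hypot(*(P[:,:2]-c).T)<rad)&(P[:,2]>z0)&(P[:,2]<z1)]
def circ(P):
    A=np.c_[2*P[:,:2],np.ones(len(P))]; s=np.linalg.lstsq(A,(P[:,:2]**2).sum(1),rcond=None)[0]
    return s[:2],np.sqrt(s[2]+s[:2]@s[:2])
E
python3 - <<'E'
from h import *
px={"top":((235,363),(178,229)),"side":((206,352),(262,283))}
for n in px:
    d=np.load(n+"0.npz"); C=cloud(d)
    a=C[235,363,:2] if n=="top" else a
    P=near(C,a,.06,.028,.042); c,R=cv2.minEnclosingCircle(P[:,:2].astype(np.float32)); print(n,"flange",np.round(c,4),R,len(P),np.median(P[:,2]))
    T=near(C,a,.045,.055,.075); print("tabs",len(T),cv2.minAreaRect(T[:,:2].astype(np.float32)),T[:,2].max(), np.percentile(T[:,2],80))
    if n=="top": b=C[178,218,:2]*.5+C[178,240,:2]*.5; print(b)
    Q=near(C,b,.08,.08,.13); zt=np.percentile(Q[:,2],[50,75,90,97,100]); print("z",zt.round(4))
    Q=Q[Q[:,2]>zt[3]-.006]; c,R=cv2.minEnclosingCircle(Q[:,:2].astype(np.float32)); print("rim",np.round(c,4),R,len(Q),np.median(Q[:,2]),circ(Q))
E
```

```text
top flange [ 0.4695 -0.1271] 0.040872104465961456 1320 0.034865866630344744
tabs 75 ((0.46902912855148315, -0.1270812302827835), (0.043103188276290894, 0.016950786113739014), 88.7601089477539) 0.0654511300246956 0.06353833701701135
[0.5629892  0.12256775]
z [0.0992 0.1002 0.101  0.1018 0.103 ]
rim [0.5628 0.1297] 0.045732371509075165 1150 0.09946314931000949 (array([0.56258587, 0.12957552]), np.float64(0.03830879966172398))
side flange [ 0.4677 -0.1252] 0.04230949282646179 599 0.035081416992644554
tabs 80 ((0.46865808963775635, -0.12428875267505646), (0.04435240477323532, 0.018000638112425804), 88.28242492675781) 0.06489260184503631 0.06308569761405833
z [0.0987 0.0997 0.1004 0.101  0.1025]
rim [0.5621 0.1323] 0.04644770547747612 1113 0.09941552803745562 (array([0.56213496, 0.13389204]), np.float64(0.03835199132372306))
```

```bash
cat >> h.py <<'E'
Q=[np.cos(-.013),np.sin(-.013),0,0]
E
python3 - <<'E'
from h import *
from cell import r, optics
c=[.469,-.1262]
r.move_to(c+[.14],Q)
r.set_gripper(.75,40)
r.move_linear(c+[.064],vel=.1)
print(r.current_t(),r.current_tool_pos(),r.current_contact_force())
r.set_gripper(0,40)
print(r.current_opening(),r.current_finger_force(),r.current_contact_force())
r.move_linear(c+[.10],vel=.08)
print(r.current_t(),r.current_opening(),r.current_contact_force())
d=optics.get_image("side"); cv2.imwrite("pics/s1.png",cv2.resize(d["pixels"][100:260,240:460,::-1],None,fx=3,fy=3))
E
```

```text
3.175 [ 0.46932006 -0.12631169  0.06443843] [-0.40441211 -0.3684179  -0.22368398]
0.32554060582464495 38.64226162433624 [-5.07034531  3.10989549 18.73827883]
4.2167 0.3168031619984125 [-1.18343202  0.92379557 -1.93972484]
```

View pics/s1.png

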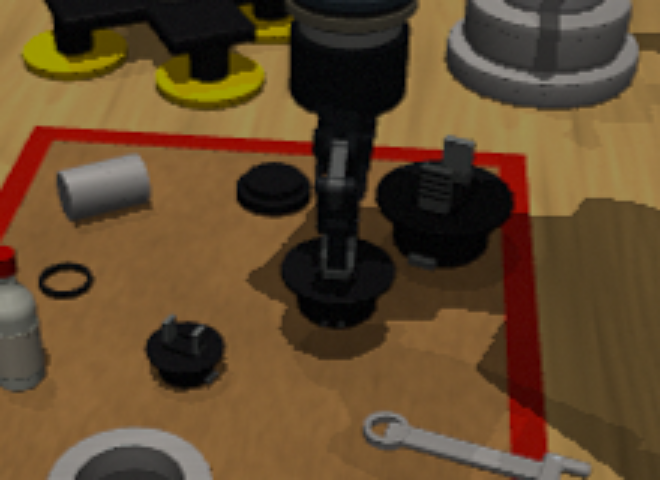

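The cap is lifted upright and held by its tabs; it shows at about (338,280) in the crop. Next I'll carry it over the collar and compare both in the same camera.

```bash
python3 - <<'E'
from h import *
from cell import r, optics
r.move_linear([.469,-.1262,.2],vel=.15)
r.move_linear([.5624,.131,.2],vel=.15)
r.move_linear([.5624,.131,.175],vel=.1)
r.sleep(.3)
t=np.array(r.current_tool_pos()); print(r.current_t(),t,r.current_contact_force(),r.current_opening())
for n in ["top","side"]:
    d=optics.get_image(n); np.savez(n+"2.npz",**d)
    C=cloud(d); p=d["pixels"]
    P=near(C,t[:2],.06,t[2]-.045,t[2]-.02); 
    print(n,len(P),np.percentile(P[:,2],[5,25,50,75,95]).round(4))
    F=P[np.abs(P[:,2]-np.median(P[:,2]))<.003]
    print("flange",np.median(F[:,2]),cv2.minEnclosingCircle(F[:,:2].astype(np.float32)))
    cv2.imwrite(f"pics/{n}2.png",cv2.resize((p[120:240,170:290] if n=="top" else p[160:320,220:380])[:,:,::-1],None,fx=3,fy=3))
E
python3 -c "
import cv2,numpy as np
a,b=cv2.imread('pics/top2.png'),cv2.imread('pics/side2.png')
cv2.imwrite('pics/b2.png',np.hstack([cv2.resize(a,(400,400)),cv2.resize(b,(400,400))]))"
```

```text
7.7583 [0.56256618 0.13101765 0.17544513] [ 1.01932424  0.04583498 -0.81635108] 0.3198356651811359
top 625 [0.1424 0.1436 0.1444 0.1453 0.1491]
flange 0.14425151718013474 ((0.562056303024292, 0.12730401754379272), 0.04050206020474434)
side 1161 [0.1426 0.1437 0.1444 0.1451 0.149 ]
flange 0.14435253211522683 ((0.5618103742599487, 0.13078369200229645), 0.041654057800769806)
```

View pics/b2.png

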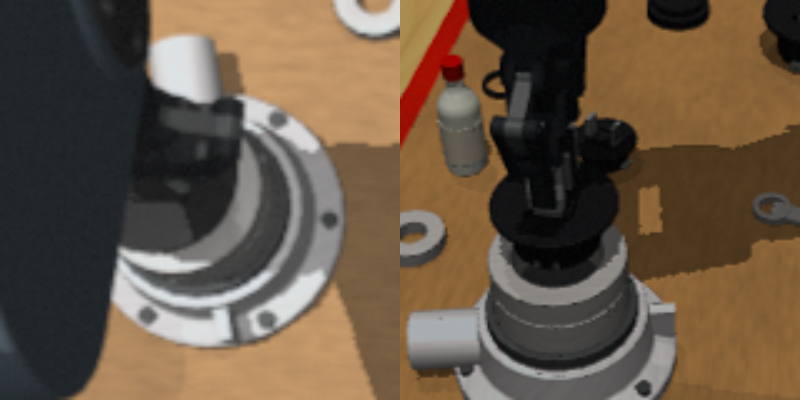

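The cap hangs over the collar, with its flange at (555,205) in the right-hand side view. Against the rim it sits about 0.5 mm low in x and 1.8 mm low in y in both cameras. I'll correct that and descend under force guard.

Run:
```python
from h import *
from cell import r, optics
p=np.array([.563,.1328,.172]); r.move_linear(p,vel=.03); r.sleep(.3)
f0=np.array(r.current_contact_force()); print(f0)
z=.172
while z>.142:
    z-=.0015; p[2]=z; r.move_linear(p,vel=.02); r.sleep(.05)
    f=np.array(r.current_contact_force())-f0; print(round(z,4),f.round(1),np.round(r.current_torque(),2))
    if f[2]>5 or np.hypot(f[0],f[1])>5: break
print(r.current_t(),r.current_tool_pos(),r.current_opening())
```

```text
[ 0.59964981  0.18876009 -1.9851904 ]
0.1705 [-2.  -0.   1.3] [-0.05  0.03  0.  ]
0.169 [-0.3  0.2  0.9] [ 0.02 -0.02 -0.05]
0.1675 [-0.2 -0.7  1. ] [ 0.05 -0.01  0.02]
0.166 [-1.7 -0.1  0.2] [ 0.04 -0.02 -0.01]
0.1645 [-0.4  0.4  1. ] [-0.02 -0.01 -0.01]
0.163 [-0.4 -0.1  0.4] [ 0.   -0.02  0.  ]
0.1615 [-1.5 -0.2  0.6] [0.01 0.   0.02]
0.16 [-0.4  0.   0.4] [-0.01  0.04 -0.01]
0.1585 [-1.3  0.3  1.4] [ 0.02  0.06 -0.01]
0.157 [-0.4 -0.3  0.8] [-0.    0.04  0.01]
0.1555 [-0.8 -0.1  0.1] [ 0.05  0.05 -0.06]
0.154 [ 0.1 -0.3  0.5] [ 0.01 -0.02 -0.03]
0.1525 [ 0.2 -1.1  0.4] [ 0.03 -0.03  0.01]
0.151 [-0.3 -0.5  0.9] [-0.02  0.    0.  ]
0.1495 [-0.7 -0.3 -0.1] [-0.02 -0.01  0.02]
0.148 [-0.8  0.7  0.3] [ 0.05 -0.05  0.03]
0.1465 [-0.9  0.8  0.3] [-0.02 -0.02  0.  ]
0.145 [-0.4 -0.4  1. ] [ 0.02 -0.05 -0.02]
0.1435 [-1.3  0.5  1.1] [-0.05 -0.02  0.  ]
0.142 [0.1 0.4 1.1] [0.02 0.02 0.02]
14.425 [0.5629865  0.13279832 0.14195784] 0.31663645817148356
```

Run:
```python
from h import *
from cell import r, optics
p=np.array([.563,.1328,.142]); f0=np.array(r.current_contact_force())
z=.142
while z>.129:
    z-=.0005; p[2]=z; r.move_linear(p,vel=.01); r.sleep(.06)
    f=np.mean([r.current_contact_force() for _ in range(3)],0); print(round(z,4),f.round(1),r.current_tool_pos()[2].round(5))
    if f[2]>9.5 or np.hypot(f[0],f[1])>7: break
print(r.current_t(),r.current_opening())
d=optics.get_image("side"); np.savez("side3.npz",**d); cv2.imwrite("pics/s3.png",cv2.resize(d["pixels"][180:320,210:370,::-1],None,fx=4,fy=4))
```

```text
0.1415 [-0.6 -0.1 -1.4] 0.14152
0.141 [-0.5 -0.2 -1.3] 0.14098
0.1405 [-0.2 -0.5 -1.5] 0.14048
0.14 [ 1.2 -0.1 -1.5] 0.13999
0.1395 [-0.8 -0.2  2.5] 0.13971
0.139 [-1.4 -0.1  1.8] 0.13908
0.1385 [0.  0.5 3.6] 0.13851
0.138 [-0.2  0.4  2.6] 0.13804
0.1375 [-0.3 -0.   4.1] 0.13753
0.137 [-0.2 -0.   3.7] 0.13702
0.1365 [-0.7  1.   4.8] 0.13652
0.136 [-1.2  0.9  4.3] 0.13602
0.1355 [-1.2  0.7  6.5] 0.13569
0.135 [-3.6  0.5 11.9] 0.13565
18.7417 0.32167503562179073
```

View pics/s3.png

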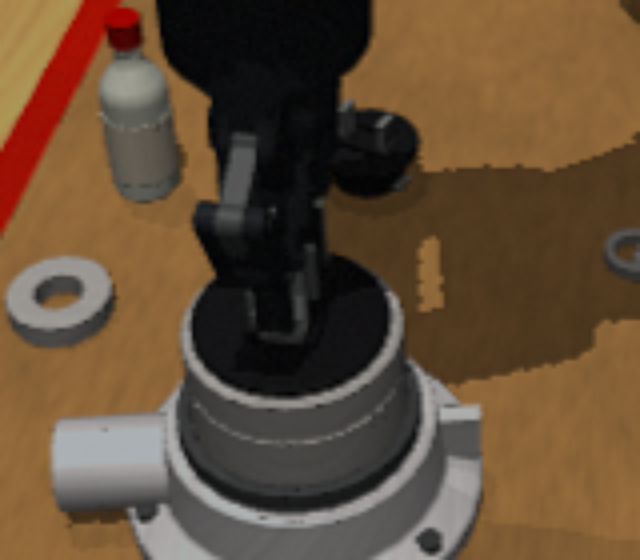

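The flange is seated on the rim all round (crop, about (290,330)), and motion stopped hard at TCP z 0.1357. I'll open in small steps while holding a light downward force.

Run:
```python
from h import *
from cell import r, optics
p=np.array([.563,.1328,.135]); fz=lambda: np.mean([r.current_contact_force()[2] for _ in range(3)])
o=.32
while o<.56:
    o+=.02; r.set_gripper(o,30); f=fz(); k=0
    while f<8.5 and k<3 and p[2]>.129:
        p[2]-=.0004; r.move_linear(p,vel=.02); r.sleep(.03); f=fz(); k+=1
    print(round(o,3),round(r.current_opening(),3),round(p[2],4),r.current_tool_pos()[2].round(5),round(f,1),round(r.current_finger_force(),1))
    if r.current_finger_force()<.7 and o>.4: break
print(r.current_t())
```

```text
0.34 0.34 0.1346 0.13518 11.0 26.4
0.36 0.359 0.1342 0.13478 10.2 12.6
0.38 0.382 0.1342 0.1346 8.7 9.5
0.4 0.401 0.1338 0.13427 9.1 8.8
0.42 0.422 0.1334 0.13389 10.0 8.2
0.44 0.439 0.133 0.13352 9.0 7.5
0.46 0.46 0.1326 0.13306 8.5 6.9
0.48 0.482 0.1314 0.13189 8.4 6.2
0.5 0.5 0.1302 0.13018 -0.2 0.0
24.1417
```

Run:
```python
from h import *
from cell import r, optics
r.set_gripper(.75); p=np.array([.563,.1328,.2]); r.move_linear(p,vel=.08)
r.move_linear([.45,-.05,.25],vel=.2)
for n in ["top","side"]:
    d=optics.get_image(n); C=cloud(d); q=[.563,.1325]
    P=near(C,q,.036,.08,.112); F=P[abs(P[:,2]-np.median(P[:,2]))<.004]; A=np.linalg.lstsq(np.c_[F[:,:2]-q,np.ones(len(F))],F[:,2],rcond=None)[0]
    T=near(C,q,.04,.122,.15); print(n,np.median(P[:,2]),A.round(4),len(T),T[:,2].max(),cv2.minAreaRect(T[:,:2].astype(np.float32)))
cv2.imwrite("pics/s4.png",cv2.resize(d["pixels"][180:320,210:370,::-1],None,fx=4,fy=4))
print(r.current_t())
```

```text
top 0.10628816352917947 [-0.0009 -0.005   0.1063] 122 0.1366620506266879 ((0.5629964470863342, 0.13050642609596252), (0.043943922966718674, 0.017903512343764305), 88.26617431640625)
side 0.10643680480119486 [-0.0025 -0.0028  0.1064] 185 0.1362185032285722 ((0.562641441822052, 0.13268473744392395), (0.04472491890192032, 0.018321219831705093), 88.96831512451172)
26.8583
```

View pics/s4.png

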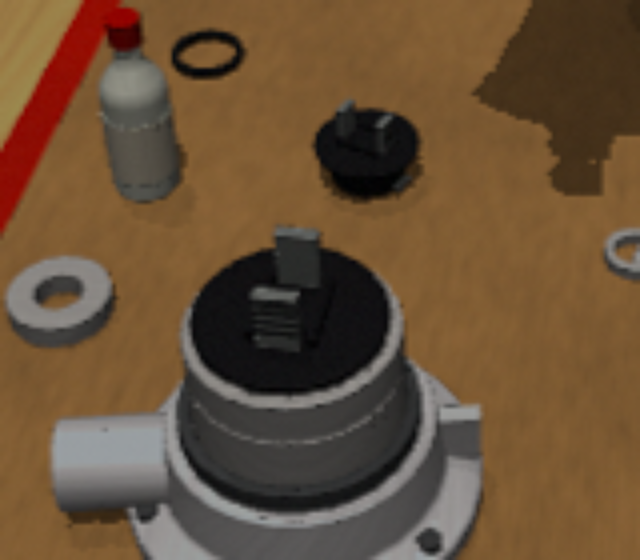

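```bash
python3 -c "
from cell import r
print(r.hand_in())"
```

```text
the job is handed in; nothing more can be done
None
```

The cap is in the collar and stays down by itself. In the last camera check its tabs measured fully sprung out (about 44 mm across, as when free) and its flange was level on the rim. Wrist force while seating peaked at about 12 N. I saw no bystander disturbed, though I didn't measure their positions, and the job was handed in just after 27 s on the robot's clock; no verdict came back.

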